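Find the pitch line on a hat block with a pendulum angle gauge

TASK

In this hat maker's studio the notions drawer has been left open over the domed wooden hat block: first push it fully home until it seats on its catch. Then take the pendulum angle gauge by its grip, set its foot upright on top of the dome, and rock it over the curve until the swinging needle settles on the pointed index on the dial's rim. Finish while holding it there: still gripped, foot resting flat on the wood, needle still on the index, so that the spot can be chalked; leave everything else on the table where it is.

Things in the scene. Friction and masses are not known exactly. Their poses are not given: they have to be found in the camera images.
- drawer (a joint): Upper drawer of the plywood notions cabinet, m: 0 = home, larger = further out. Starts 0.13 to 0.165 open, slides at 1 to 2 N. A sprung roller catch resists over the last 15 mm (about 6 to 8 N in all) and snaps the drawer home once inside 7 mm; left short of that it rolls back out to about 15 mm.
- drawer_front (a point): Push point on the outer face of that drawer's plain wooden front, midway along, 28 below its top edge; moves with the drawer. +x points into the cabinet (closing), z up. Front 272 wide, 82 high (104 to 186 above the table), flush with the cabinet's face when home; a 25 finger hole 31 below this point, no handle.
- cabinet: Fixed plywood notions cabinet, 260 deep (x), 300 wide (y), 202 high, on the table to the robot's left. Origin: centre of its underside. Its front face is at x = -130 in its own frame and looks along its own -x (towards the robot's right). The lower drawer is shut and does not move.
- hat_block: Fixed saucer hat block of turned pale wood: a smooth dome, part of a sphere of radius 100, 173 across and 50 high, on a square board 180 x 180 x 12 screwed to the table. Origin: centre of the board's underside. In front of the cabinet, its centre 150 to 185 from the cabinet's face, partly under the open drawer.
- crown (a point): Highest point of the hat block's dome, 62 above the table.
- dome_centre (a point): Centre of the dome's sphere, 100 straight below the crown (38 below the table top). The gauge's foot lies flat on the dome wherever the foot's underside is 100 from this point.
- gauge: Pendulum angle gauge, 0.2 to 0.33 kg, starts upright on the table. Foot bar 130 (y) x 30 (x) x 14 high, underside flat; black housing 104 (y) x 24 (x), z 14 to 94; on top a ribbed grip 62 (y) x 24 (x), z 94 to 126, pinched across the 24. White dial, rim 84 across, standing out 4, on the +x face, centre z = 52, at first facing away from the robot. Origin: centre of the foot's underside, z up.
- needle (a joint): Angle of the gauge's weighted needle against its housing, rad; it swings about the dial's centre and comes to hang straight down (period about 0.3 s, dies out in about 2 s). 0 when the gauge is upright; +a when the gauge is turned by +a about its own +x axis (top leaning to its own -y).
- index (a joint): Where the pointed index on the dial's turning rim has been set, rad, in the same sense and from the same zero as the needle (0.24 to 0.42; lower half of the dial, on the gauge's -y side). It stays where it is set. The needle is on the index when both joints read the same.
- needle_tip (a point): Tip of the needle, 31.5 from the dial's centre, on the dial face; its z axis points from tip to pivot.
- index_tip (a point): Inner point of the index, 31.5 from the dial's centre; its z axis points from the index to the dial's centre. The index is a dark cone 9 long and 6 wide at its base on the rim.
- spool: Bystander: thread spool, 34 diameter, 46 high, origin under its centre.
- pin_tin: Bystander: round metal pin tin, 68 diameter, 32 high, origin under its centre.
- tape_roll: Bystander: ring of black tape, 90 diameter, 24 high, origin under its centre.
- shears: Bystander: dressmaker's shears lying flat, about 230 long (y, blades to +y), 100 wide, 13 high; origin near the pivot on the table.
- knife: Bystander: snap-blade knife lying flat along its y, 155 long, 22 wide, 17 high.
- mug: Bystander: mug of pencils, 80 diameter, 155 high with the pencils, origin under its centre.
- bottle: Bystander: dark bottle with a yellow cap, 70 diameter, 240 high, origin under its centre.
- thread_cone: Bystander: cone of dark thread, 84 diameter, 130 high, origin under its centre.
There are look-alikes about, which are no part of the job. Leave any red look-alike of the gauge alone.

How it is judged:
By the outcome, as a careful person would: the job done as asked, in the order asked, and still so for the second after the job is handed in, while the arm keeps its last pose, push and grip.
It also fails if it takes over 69 s, if anything falls off the work surface, if the arm or the gripper's body presses on something with over 40 N, if the wrist force passes 120 N, or if a joint passes its speed limit or range.

ROBOT

A 6-joint arm with a two-finger parallel gripper is mounted at the origin on the work surface. World frame = base frame: x ahead of the robot, y to its left, z up, the work surface at z = 0. Lengths are in m, angles in degrees, forces in N, time in s.
With the tool pointing down it reaches from about 0.275 to 0.75 m from the base axis. Payload 10.2 kg.
Tool frame: the origin (TCP) lies midway between the tips of the shut fingers; the grasp point (between the pads) lies 19 mm behind it (manip.grip_point_offset is the distance from the TCP to the grasp point, in m); z points along the fingers, x is the direction in which the jaws open and shut, and the axes are right-handed (so a half turn about z gives the same grasp; the last joint's range is limited). The gripper opens to 85 mm and grips with 20 to 120 N. Pads are 22 mm wide; open, the fingers measure 114 mm over their backs; the gripper's body (76 mm by 85 mm) begins 54 mm behind the grasp point. The pads swing forward as they close: fully open they stand 13 mm farther back than shut.
Start: joints at [62.945, 17.928, 85.812, -0, 76.261, -12.8], TCP at [0.129, 0.509, 0.231] pointing down, gripper open.
Joint ranges: [-168.41, 168.41], [-55.51, 124.54], [10.69, 146.95], [-70.63, 250.63], [1, 178], [-165.06, 165.06]. Speed limits (degrees/s): [136.94, 136.94, 172.46, 180, 180, 180].

INTERFACE

Orientations are given as a 3x3 rotation matrix whose columns are the frame's x, y, z axes.
In Python, from cell import manip, cams gives the robot as it stands. Calls block until the motion is done:
- manip.movep(position, orientation): joint-space move of the TCP to a pose.
- manip.servo_line(position, frame=None, feed=0.15): straight line of the TCP; frame=None keeps the orientation; feed is the mean speed in m/s.
- manip.movej(angles): joint-space move.
- manip.move_gripper(opening, grip_force=None): finger opening in m; grip_force is the grip in N (None keeps the last); returns when the fingers have stopped.
- manip.hold(seconds).
- manip.ik(position, orientation): joint angles nearest the present ones, or None.
- manip.state(): the state.
- cams.capture(name): name is "scene" or "side" or "wrist"; returns a dict with "color" (480x640x3 uint8, red, green, blue), "depth" (480x640 float32, m along the optical axis (not along the pixel's ray), 0 where there is no reading), "vfov" (degrees; the focal length in pixels is half the picture's height over the tangent of half this angle, whatever the lens; pixels are square), "cx", "cy" (the principal point, pixels), "dist" ([k1, k2, p1, p2, k3] as OpenCV has them; the pictures are not rectified), "rvec" (rotation vector, rad) and "tvec" (3), from world to camera coordinates, as OpenCV has them. Camera axes: x right, y down, z forward; pixel columns grow to the right and rows downward; lengths in m; the calibration is good to about 2 mm. A picture is of the moment at which its call begins.
A pose or a line that the arm cannot do raises manip.IKError and nothing moves.
- manip.close_job(): hands the job in, once; it reports no verdict.
Trained networks look in the newest picture that a camera, given by its name, has taken for a name from the list of things; names that differ only in an ending like _2 or _b are one class to them, and where a whole thing is asked for, a point or a joint stands for the part that bears it (a point fixed in the world has none). Each returns a list of dicts, best first, with "p" (0 to 1); they miss things now and then, are a little off and sometimes report something else, mostly with a low value. They report only what shows in the picture. A call takes as long as a camera call. They do not tell look-alikes from the thing itself.
- cams.trace(camera, label): "mask" (480x640 bool, what is visible of it) and "extent" ([left, top, width, height] in pixels, round what is visible of it).
The state is a dict: "clock": time; "q": joint angles; "qvel": joint speeds; "effort": joint torques, N m; "tool_pos": TCP position; "ee_rot": TCP orientation; "ft_force": force on the tool from outside, world axes, zero at the start; "wrist_torque": the same for the moment, N m; "width": finger opening in m.
Only numpy, scipy, OpenCV 4.12 (cv2) and the standard library are available. Lean on these libraries where they do the work, as an engineer would, in place of code of your own. Each camera call takes 0.05 s, during which the arm holds its last target.

## Working session

There is one attempt and no reset: what is moved stays moved. The work goes in short steps, each a Python script; the robot and the scene stay as the last script left them, time stands still between calls to the robot, and variables do not carry over. Pictures are saved under pics/ and viewed, and the job is handed in when it is done.

```bash
mkdir -p pics; ls; cat > h.py <<'E'
import numpy as np, cv2
from cell import manip, cams
def K(c):
    f=240/np.tan(np.radians(c["vfov"]/2)); return np.array([[f,0,c["cx"]],[0,f,c["cy"]],[0,0,1]]),np.array(c["dist"],float)
def save(c,n): cv2.imwrite("pics/"+n,c["color"][:,:,::-1])
def pts(c,mask):
    """world points of mask pixels"""
    k,d=K(c); v,u=np.nonzero(mask&(c["depth"]>0)); z=c["depth"][v,u]
    xy=cv2.undistortPoints(np.stack([u,v],1).astype(float).reshape(-1,1,2),k,d).reshape(-1,2)
    P=np.c_[xy*z[:,None],z]; R=cv2.Rodrigues(np.array(c["rvec"],float))[0]
    return (P-np.array(c["tvec"]).ravel())@R
def proj(c,P):
    k,d=K(c); return cv2.projectPoints(np.array(P,float).reshape(-1,3),np.array(c["rvec"],float),np.array(c["tvec"],float),k,d)[0].reshape(-1,2)
E
python3 - <<'E'
from h import *
for n in ["scene","side","wrist"]:
    c=cams.capture(n); save(c,n+"0.png"); R=cv2.Rodrigues(np.array(c["rvec"],float))[0]
    print(n,c["vfov"],c["dist"],"pos",-R.T@np.array(c["tvec"]).ravel(),"fwd",R[2])
    for l in ["drawer_front","drawer","cabinet","hat_block","gauge","needle","index","spool","pin_tin","tape_roll","shears","knife","mug","bottle","thread_cone","needle_tip","index_tip"]:
        for r in cams.trace(n,l):
            if r["p"]<.2: continue
            P=pts(c,r["mask"])
            print(l,round(r["p"],2),[int(a) for a in r["extent"]],np.round(np.median(P,0),3) if len(P) else None,np.round(np.percentile(P,[2,98],axis=0),3).tolist() if len(P) else None)
print(manip.state())
E
```

```text
pics
scene 42.17578298947715 [-0.0974758  0.         0.         0.         0.       ] pos [1.44744045 0.09609546 1.40683854] fwd [-0.57265713 -0.12157879 -0.81072956]
drawer_front 0.83 [397, 178, 83, 109] [0.475 0.214 0.132] [[0.339, 0.128, 0.103], [0.604, 0.3, 0.186]]
drawer 0.7 [394, 173, 90, 115] [0.475 0.214 0.133] [[0.339, 0.128, 0.103], [0.604, 0.3, 0.186]]
cabinet 0.65 [396, 176, 193, 172] [0.534 0.367 0.189] [[0.344, 0.143, 0.019], [0.651, 0.544, 0.205]]
hat_block 0.96 [360, 212, 57, 70] [0.467 0.078 0.03 ] [[0.353, 0.03, 0.003], [0.529, 0.132, 0.062]]
hat_block 0.33 [403, 329, 32, 42] [0.766 0.218 0.045] [[0.739, 0.186, -0.002], [0.786, 0.256, 0.129]]
gauge 0.92 [232, 193, 45, 38] [ 0.468 -0.286  0.063] [[0.443, -0.341, 0.0], [0.484, -0.234, 0.126]]
gauge 0.72 [264, 243, 43, 47] [ 0.614 -0.149  0.068] [[0.565, -0.195, 0.001], [0.65, -0.106, 0.127]]
gauge 0.66 [123, 136, 34, 51] [ 0.373 -0.665  0.078] [[0.306, -0.691, 0.004], [0.415, -0.646, 0.127]]
gauge 0.62 [278, 161, 38, 47] [ 0.337 -0.191  0.066] [[0.282, -0.227, 0.002], [0.376, -0.158, 0.126]]
index 0.67 [240, 210, 26, 
[... 5434 characters left out ...]
35343e+01, -1.86913034e-03,
        7.62615823e+01, -1.27987290e+01]), 'qvel': array([-0.02355178, -0.08068322, -0.00247464,  0.04506844,  0.05492157,
        0.02794593]), 'effort': array([ 3.90011373e-04, -4.12162685e+01, -2.59897739e+01, -1.94023269e-04,
        5.52482343e-04, -1.87966089e-05]), 'tool_pos': array([0.1292927 , 0.5088196 , 0.23127964]), 'ee_rot': array([[ 2.46255269e-01,  9.69205005e-01,  1.37498478e-06],
       [ 9.69205003e-01, -2.46255268e-01, -6.69775085e-05],
       [-6.45763393e-05,  1.78262065e-05, -9.99999998e-01]]), 'ft_force': array([-0.13938046,  0.40531219, -0.30057239]), 'wrist_torque': array([0.08879063, 0.06059134, 0.00686811]), 'width': 0.08546605144074496}
```

View pictures.

```bash
python3 -c "
import cv2
a=cv2.imread('pics/scene0.png');cv2.imwrite('pics/sc_crop.png',cv2.resize(a[130:370,100:420],None,fx=2.5,fy=2.5,interpolation=cv2.INTER_CUBIC))
"
```

```text
(no output)
```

View pics/scene0.png

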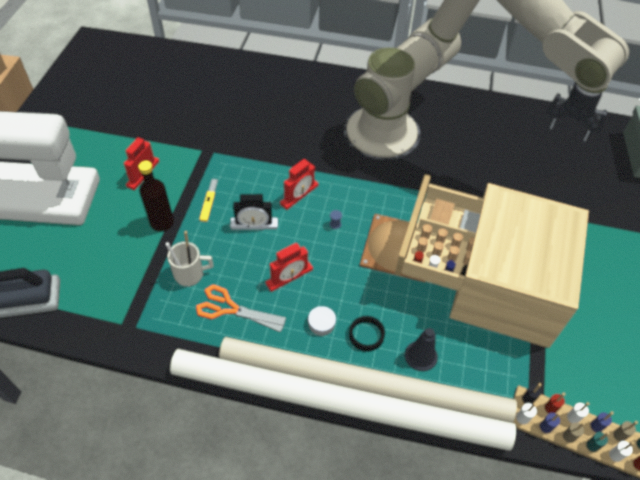

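View pics/side0.png

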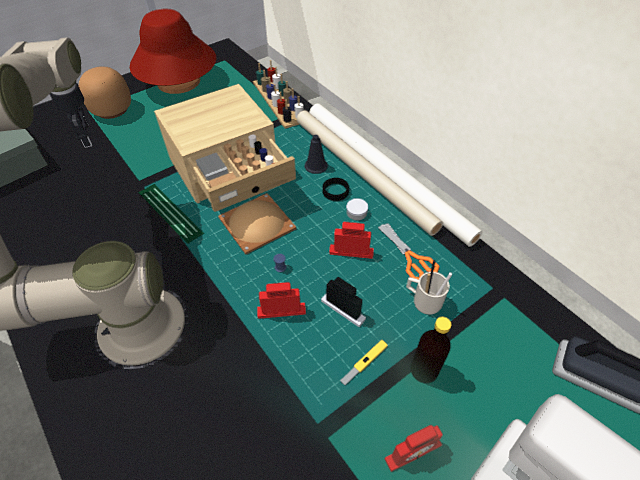

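View pics/sc_crop.png

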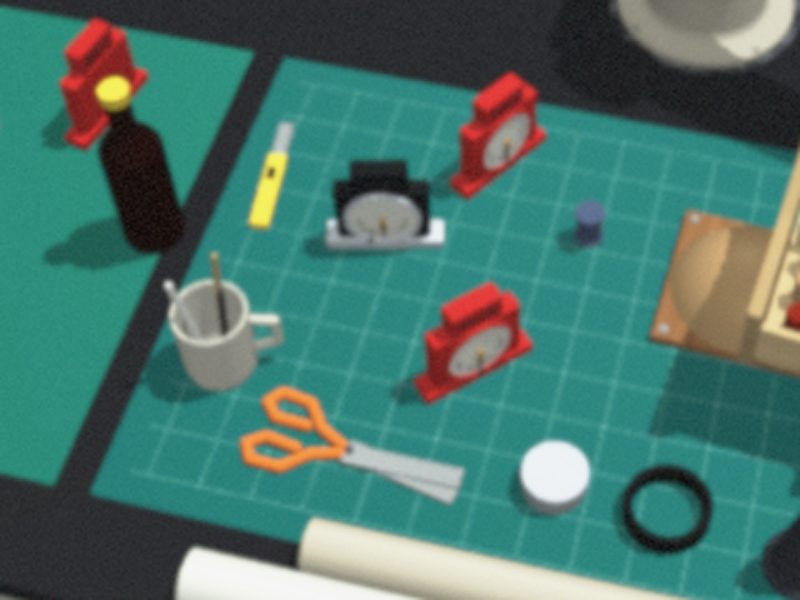

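The black gauge is at scene (253,212). The three other gauges are red look-alikes. The drawer is open over the dome. Next I fit the geometry precisely.

```bash
python3 - <<'E'
from h import *
import pickle
from scipy.optimize import least_squares
D={}
for n in ["scene","side"]:
    c=cams.capture(n); T={}
    for l in ["drawer_front","cabinet","hat_block","gauge"]: T[l]=cams.trace(n,l)
    D[n]=(c,T)
pickle.dump(D,open("d.pkl","wb"))
for n in D:
    c,T=D[n]
    P=pts(c,np.ones((480,640),bool))
    # cabinet top
    m=(abs(P[:,2]-.202)<.008)&(P[:,0]>.25)&(P[:,0]<.75)&(P[:,1]>.15)&(P[:,1]<.7)
    r=cv2.minAreaRect(P[m,:2].astype(np.float32)*1000); print(n,"cabtop",r,np.median(P[m,2]))
    # front
    m=(P[:,2]>.11)&(P[:,2]<.18)&(P[:,0]>.33)&(P[:,0]<.61)&(P[:,1]>.1)&(P[:,1]<.2)
    Q=P[m]; 
    A=np.c_[Q[:,0],np.ones(len(Q))]; 
    w=np.ones(len(Q),bool)
    for _ in range(8):
        s=np.linalg.lstsq(A[w],Q[w,1],rcond=None)[0]; w=abs(Q[:,1]-A@s)<.004
    print("front y=a x+b",s,w.sum(),Q[w].min(0),Q[w].max(0))
    m=np.zeros((480,640),bool)
    m=(P[:,2]>.018)&(P[:,2]<.075)&(np.hypot(P[:,0]-.44,P[:,1]-.12)<.09)
    Q=P[m]; f=lambda p:np.sqrt(((Q-np.r_[p[0],p[1],p[2]])**2).sum(1))-.1
    s=least_squares(f,[.44,.12,-.038],loss="soft_l1",f_scale=.002); print("dome",s.x,m.sum(),np.std(s.fun))
    m=(P[:,2]<.135)&(np.hypot(P[:,0]-.455,P[:,1]+.29)<.11)
    for lo,hi in [(.006,.02),(.088,.1),(.12,.133)]:
        Q=P[m&(P[:,2]>lo)&(P[:,2]<hi)]
        if len(Q)>4: print("gauge",lo,len(Q),cv2.minAreaRect(Q[:,:2].astype(np.float32)*1000),np.median(Q,0))
    x=proj(c,[[.455,-.29,.05]])[0].astype(int); a=c["color"][x[1]-40:x[1]+40,x[0]-50:x[0]+50,::-1]
    cv2.imwrite(f"pics/g_{n}.png",cv2.resize(a,None,fx=7,fy=7,interpolation=cv2.INTER_CUBIC))
E
```

```text
scene cabtop ((489.86956787109375, 424.8164367675781), (262.0888671875, 307.939697265625), 83.93737030029297) 0.19986751248828427
front y=a x+b [-0.08204142  0.21048462] 240 [0.33342732 0.15779686 0.11019096] [0.59689384 0.18639559 0.16378235]
dome [ 0.43897357  0.11842677 -0.03942515] 1302 0.0030139460307006256
gauge 0.006 321 ((458.7906494140625, -287.144287109375), (183.89219665527344, 211.04769897460938), 29.167724609375) [ 0.4683339  -0.27500171  0.01109062]
gauge 0.088 171 ((440.2150573730469, -267.0089416503906), (60.04114532470703, 158.2974395751953), 38.61420822143555) [ 0.46646471 -0.28445472  0.0929503 ]
gauge 0.12 158 ((459.8479919433594, -290.81011962890625), (30.74782943725586, 61.554073333740234), 15.319718360900879) [ 0.46138987 -0.28864475  0.12348203]
side cabtop ((490.9423828125, 425.0611267089844), (269.2574768066406, 303.05767822265625), 83.83257293701172) 0.2022472602305163
front y=a x+b [-0.10640282  0.18251127] 1392 [0.330244  0.1166491 0.1101115] [0.59438715 0.15022185 0.17998968]
dome [ 0.43949997  0.11829094 -0.03761605] 1664 0.002320398823715415
gauge 0.006 344 ((452.00872802734375, -298.125732421875), (184.06642150878906, 214.64305114746094), 69.4081039428711) [ 0.44510626 -0.30340765  0.0130159 ]
gauge 0.088 176 ((457.14111328125, -292.4869384765625), (26.036758422851562, 104.21696472167969), 14.531460762023926) [ 0.45346242 -0.31494329  0.09326379]
gauge 0.12 209 ((456.4216003417969, -291.6446228027344), (25.2777156829834, 61.821258544921875), 12.623358726501465) [ 0.45630365 -0.2930931   0.12590269]
```

View pics/g_scene.png

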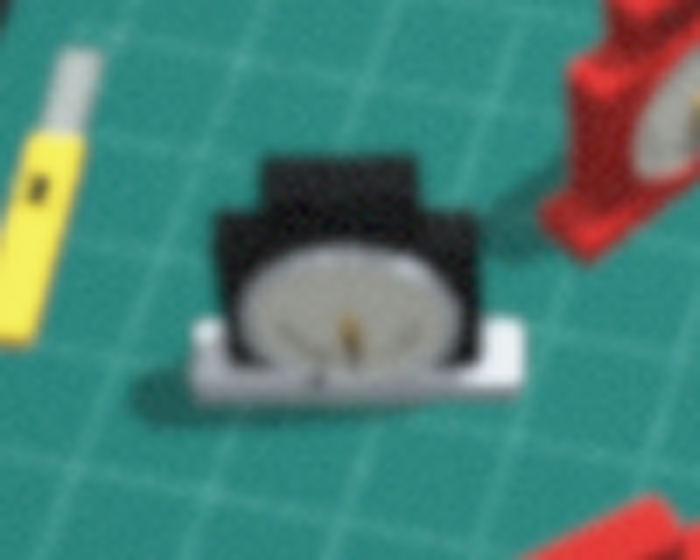

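View pics/g_side.png

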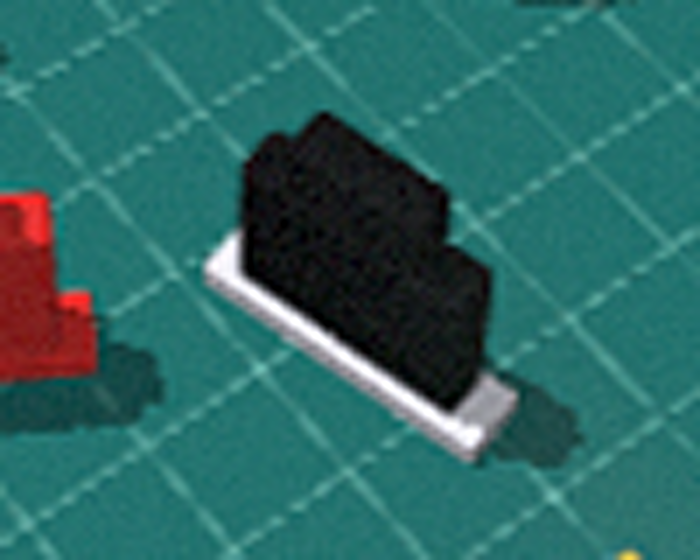

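```bash
cat >> h.py <<'E'
a_c=np.radians(83.9); XC=np.array([np.cos(a_c),np.sin(a_c),0]); C=np.array([.4905,.425,0])
DC=np.array([.4392,.1183,-.038])
Z=np.array([0,0,1.])
def fr(y,z):
    y=np.array(y,float);z=np.array(z,float); return np.c_[np.cross(y,z),y,z]
E
python3 - <<'E'
from h import *
c=cams.capture("wrist")
R=cv2.Rodrigues(np.array(c["rvec"],float))[0]; pos=-R.T@np.array(c["tvec"]).ravel(); s=manip.state()
E=s["ee_rot"]; print("cam in tool",E.T@(pos-s["tool_pos"]),"\n",E.T@R.T)
F=fr(XC,-Z)
home=C-.13*XC
p=lambda d,z:(home-(d+.011)*XC)*[1,1,0]+[0,0,z]
for d,z in [(.24,.30),(.24,.152),(0,.152)]:
    for FF in (F,fr(-XC,-Z)): print(d,p(d,z),manip.ik(p(d,z),FF))
xg=np.array([np.cos(np.radians(14)),np.sin(np.radians(14)),0]);g=np.array([.457,-.2915,0])
for dist in (.22,.26,.3):
  for e in (20,30,40,50,60):
    e1=np.radians(e); e2=np.radians(e+17.2); dial=g+xg*.016+[0,0,.052]
    cam=dial+dist*(np.cos(e1)*xg+np.sin(e1)*Z); z=-np.cos(e2)*xg-np.sin(e2)*Z; y=-np.sin(e2)*xg+np.cos(e2)*Z
    t=cam-fr(y,z)@(E.T@(pos-s["tool_pos"])); print(dist,e,t,manip.ik(t,fr(y,z)))
for sg in (1,-1): print(manip.ik(g+[0,0,.10],fr(np.cross(-Z,sg*xg),-Z)))
E
```

```text
cam in tool [ 0.00028952 -0.07728206 -0.14311992] 
 [[ 9.99999875e-01 -2.89123220e-04  4.06890048e-04]
 [ 1.50988651e-04  9.52187381e-01  3.05514597e-01]
 [-4.75766933e-04 -3.05514497e-01  9.52187306e-01]]
0.24 [0.45001339 0.04615724 0.3       ] None
0.24 [0.45001339 0.04615724 0.3       ] [-9.04107388e+00  6.06360433e+00  9.02452794e+01 -2.54444375e-14
  8.36911162e+01 -2.94107388e+00]
0.24 [0.45001339 0.04615724 0.152     ] None
0.24 [0.45001339 0.04615724 0.152     ] [-9.04107388e+00  1.37157579e+01  1.04169679e+02 -2.54444375e-14
  6.21145627e+01 -2.94107388e+00]
0 [0.47551677 0.28479835 0.152     ] [ 1.88064921e+01  2.57008199e+01  8.70160192e+01 -2.54444375e-14
  6.72831609e+01 -1.55093508e+02]
0 [0.47551677 0.28479835 0.152     ] [ 1.88064921e+01  2.57008199e+01  8.70160192e+01 -2.54444375e-14
  6.72831609e+01  2.49064921e+01]
0.22 20 [ 0.51709646 -0.27621789  0.10227173] [-26.55428348  59.46362898  49.75494836 -33.91948173 111.86681787
  48.58335266]
0.22 30 [ 0.50794796 -0.27849887  0.10949727] [-28.62065712  52.2479513   57.84674199 -28.12235606 102.55896821
  49.34445978]

[... 1142 characters left out ...]
0.3 30 [ 0.57517202 -0.26173803  0.14949727] [-25.09523571  59.23619755  38.03243223 -28.33589103 115.48301014
  46.135152  ]
0.3 40 [ 0.55718419 -0.2662229   0.16639879] [-27.78029023  49.67826324  49.85680575 -21.94348468 105.01861574
  47.13219035]
0.3 50 [ 0.5366219  -0.27134965  0.17982436] [-31.21869597  40.9355274   60.59809533 -16.02246821  94.76879381
  45.74252705]
0.3 60 [ 0.51410992 -0.27696252  0.18936605] [-35.52090251  32.96661415  70.60826088  -9.74083643  84.8894274
  42.06847348]
[-4.49214005e+01  2.79307630e+01  9.22899809e+01 -2.54444375e-14
  5.97792560e+01 -5.89214005e+01]
[-4.49214005e+01  2.79307630e+01  9.22899809e+01 -2.54444375e-14
  5.97792560e+01  1.21078599e+02]
```

View pics/wrist0.png

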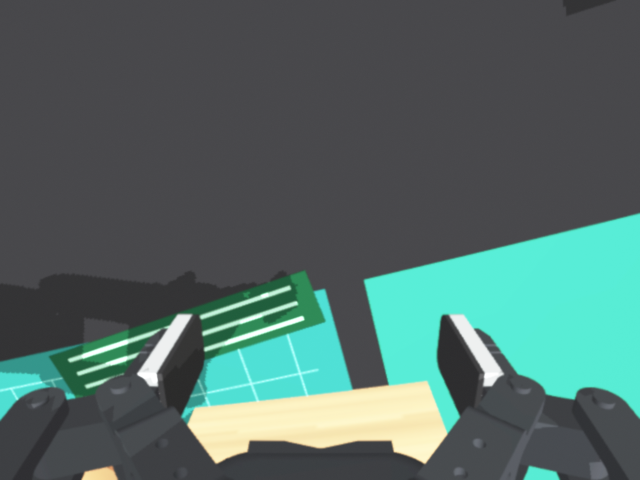

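```bash
python3 - <<'E'
from h import *
F=fr(-XC,-Z); home=C-.13*XC
p=lambda d,z:(home-(d+.011)*XC)*[1,1,0]+[0,0,z]
s=manip.state()
manip.servo_line(s["tool_pos"]+[0,0,.08],feed=.25)
manip.movep(p(.235,.30),F); manip.move_gripper(0.0)
manip.servo_line(p(.235,.153),feed=.25)
f0=manip.state()["ft_force"]
L=[]
for d in (.18,.155,.1,.05,.022):
    manip.servo_line(p(d,.153),feed=.12); s=manip.state(); L.append((d,np.round((s["ft_force"]-f0)@XC,1)))
for d in np.arange(.018,-.0061,-.002):
    manip.servo_line(p(d,.153),feed=.03); s=manip.state(); L.append((round(d,3),np.round((s["ft_force"]-f0)@XC,1)))
    if L[-1][1]<-15: break
print(L,s["clock"],s["tool_pos"])
E
```

```text
[(0.18, np.float64(0.2)), (0.155, np.float64(-0.2)), (0.1, np.float64(0.2)), (0.05, np.float64(1.3)), (0.022, np.float64(0.4)), (np.float64(0.018), np.float64(0.6)), (np.float64(0.016), np.float64(0.7)), (np.float64(0.014), np.float64(-0.2)), (np.float64(0.012), np.float64(-0.3)), (np.float64(0.01), np.float64(0.5)), (np.float64(0.008), np.float64(0.7)), (np.float64(0.006), np.float64(0.3)), (np.float64(0.004), np.float64(0.3)), (np.float64(0.002), np.float64(1.9)), (np.float64(0.0), np.float64(-12.3)), (np.float64(-0.002), np.float64(-26.7))] 12.55 [0.47522145 0.2829941  0.15305899]
```

```bash
python3 - <<'E'
from h import *
s=manip.state(); print(s["ft_force"])
c=cams.capture("side"); save(c,"side1.png"); a=c["color"][60:280,120:380,::-1]; cv2.imwrite("pics/side1c.png",cv2.resize(a,None,fx=3,fy=2.7,interpolation=cv2.INTER_CUBIC))
E
```

```text
[ -7.89085581 -26.57417503   8.13770724]
```

View pics/side1c.png

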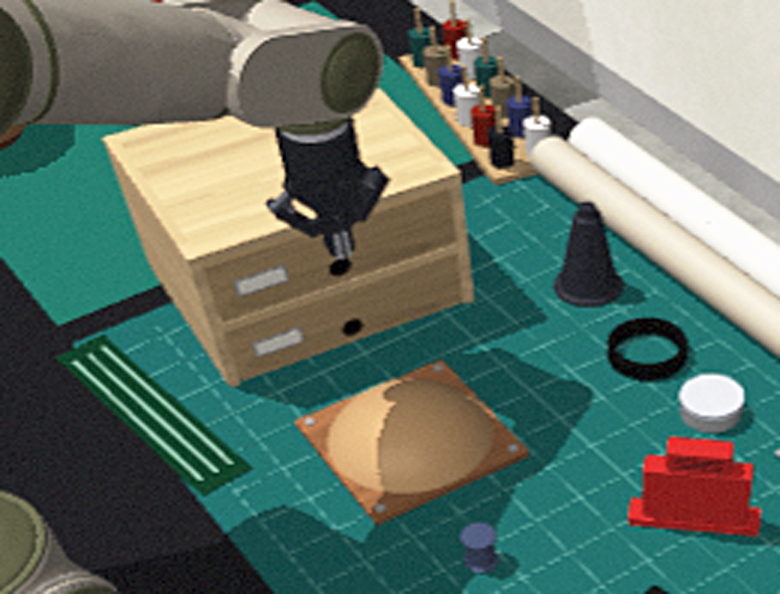

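```bash
cat >> h.py <<'E'
CT=np.array([0.0003,-.0773,-.1431])
def campose(dial,xg,dist,e):
    e1=np.radians(e); e2=np.radians(e+17.8)
    cam=dial+dist*(np.cos(e1)*xg+np.sin(e1)*Z); z=-np.cos(e2)*xg-np.sin(e2)*Z; y=-np.sin(e2)*xg+np.cos(e2)*Z
    return cam-fr(y,z)@CT, fr(y,z)
E
python3 - <<'E'
from h import *
s=manip.state()
manip.servo_line(s["tool_pos"]-.06*XC,feed=.2)
manip.servo_line(manip.state()["tool_pos"]+[0,0,.13],feed=.3)
c=cams.capture("side"); save(c,"side2.png"); a=c["color"][60:280,120:380,::-1]; cv2.imwrite("pics/side2c.png",cv2.resize(a,None,fx=3,fy=2.7,interpolation=cv2.INTER_CUBIC))
yaw=np.radians(14); xg=np.array([np.cos(yaw),np.sin(yaw),0]);g=np.array([.457,-.2915,0])
t,Fm=campose(g+xg*.016+[0,0,.052],xg,.24,38)
manip.movep(t+[0.02,0,.12],Fm); manip.servo_line(t,feed=.25)
manip.hold(.2)
c=cams.capture("wrist"); save(c,"w1.png")
import pickle; pickle.dump(c,open("w1.pkl","wb"))
print(t,manip.state()["tool_pos"],manip.state()["clock"])
for l in ["gauge","needle_tip","index_tip","needle","index"]:
    for r in cams.trace("wrist",l):
        P=pts(c,r["mask"]); print(l,round(r["p"],2),r["extent"],np.median(P,0) if len(P) else None)
E
```

```text
[ 0.51587786 -0.27651092  0.12485257] [ 0.516432   -0.27667365  0.12605541] 16.4167
gauge 0.95 [569.2, 309.4, 70.8, 119.2] [ 0.33214379 -0.65212495  0.03969702]
gauge 0.93 [112.5, 244.2, 115.6, 167.2] [ 0.35544939 -0.19959496  0.05856083]
gauge 0.69 [1.5, 0.0, 21.6, 22.8] [ 0.55628943 -0.12384559  0.01430267]
gauge 0.57 [218.7, 182.4, 196.9, 183.6] [ 0.47029626 -0.28429473  0.05864221]
gauge 0.17 [310.2, 200.9, 18.9, 45.5] [ 0.4727879  -0.28584916  0.04260399]
needle_tip 0.68 [148.4, 301.1, 8.6, 31.2] [ 0.33132968 -0.17957749  0.04375254]
index_tip 0.88 [123.3, 279.5, 54.5, 101.8] [ 0.33923807 -0.18501825  0.05880195]
index_tip 0.7 [246.7, 188.6, 142.5, 116.7] [ 0.47295038 -0.28448667  0.05813951]
needle 0.88 [309.4, 202.5, 20.6, 43.8] [ 0.47288992 -0.2856372   0.0422567 ]
needle 0.45 [144.8, 292.6, 16.8, 37.3] [ 0.33055508 -0.17949591  0.04309398]
index 0.97 [246.6, 189.5, 142.5, 116.7] [ 0.47216014 -0.28066358  0.05746576]
index 0.88 [121.2, 279.5, 59.0, 99.6] [ 0.34135719 -0.18585901  0.05853039]
```

View pics/w1.png

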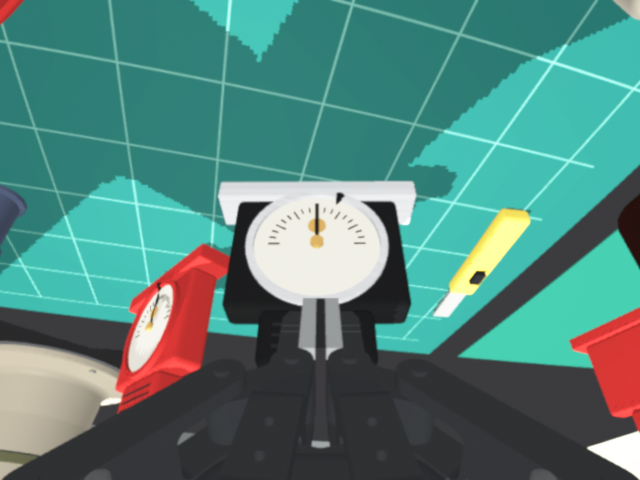

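View pics/side2c.png

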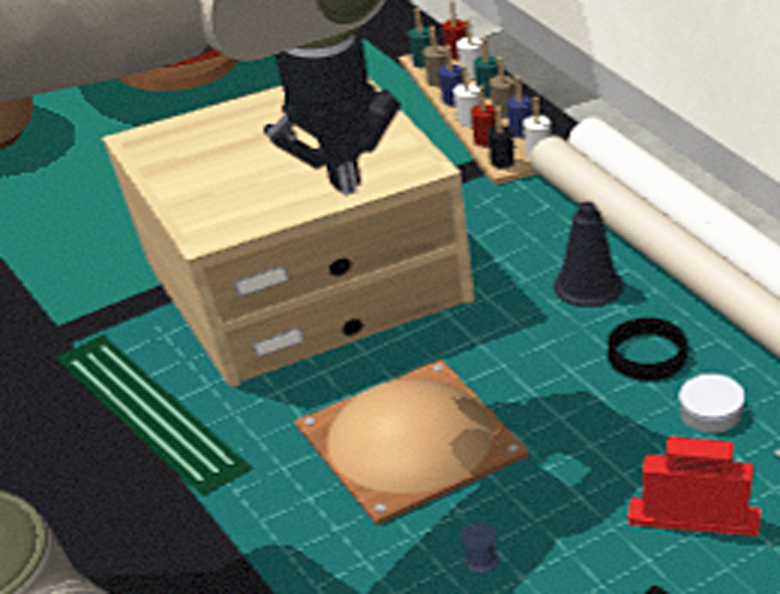

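```bash
python3 - <<'E'
from h import *
import pickle
c=pickle.load(open("w1.pkl","rb"))
yaw=np.radians(14); xg=np.array([np.cos(yaw),np.sin(yaw),0]); yg=np.cross(Z,xg)
o=np.array([.457,-.2915,.052])+.016*xg
# rectified dial: 8 px/mm, u -> yg reversed (looking at dial from +x: right = +y? ) show v down = -z
s=6; N=50*s*2
u,v=np.meshgrid(np.arange(N),np.arange(N)); Y=(u-N/2)/s/1000; W=-(v-N/2)/s/1000
P=o+Y.reshape(-1,1)*yg+W.reshape(-1,1)*Z
m=proj(c,P).reshape(N,N,2).astype(np.float32)
r=cv2.remap(c["color"],m[...,0],m[...,1],cv2.INTER_CUBIC); cv2.imwrite("pics/rect.png",r[:,:,::-1])
E
```

```text
(no output)
```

View pics/rect.png

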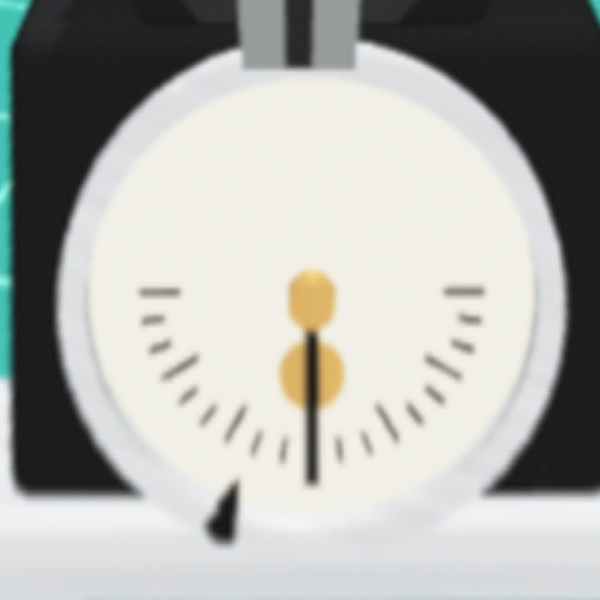

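```bash
python3 - <<'E'
from h import *
import pickle
yaw=np.radians(14); xg=np.array([np.cos(yaw),np.sin(yaw),0]); yg=np.cross(Z,xg)
g=np.array([.457,-.2915,0])
t,Fm=campose(g+xg*.016+[0,0,.052],xg,.22,23)
manip.servo_line(t,Fm,feed=.1); manip.hold(.2)
c=cams.capture("wrist"); pickle.dump(c,open("w2.pkl","wb")); save(c,"w2.png"); print(manip.state()["clock"],manip.state()["ft_force"])
for k in ("w1","w2"):
    c=pickle.load(open(k+".pkl","rb"))
    o=g+[0,0,.0535]+.016*xg; s=12
    Y,W=np.meshgrid(np.arange(-30,21,1/s)/1000,-np.arange(-3,45,1/s)/1000)
    P=o+Y.reshape(-1,1)*yg+W.reshape(-1,1)*Z
    m=proj(c,P).reshape(*Y.shape,2).astype(np.float32)
    r=cv2.remap(c["color"],m[...,0],m[...,1],cv2.INTER_CUBIC); cv2.imwrite(f"pics/rect_{k}.png",r[:,:,::-1])
E
```

```text
17.325 [-0.28962364 -0.31367812  0.22491936]
```

View pics/rect_w1.png

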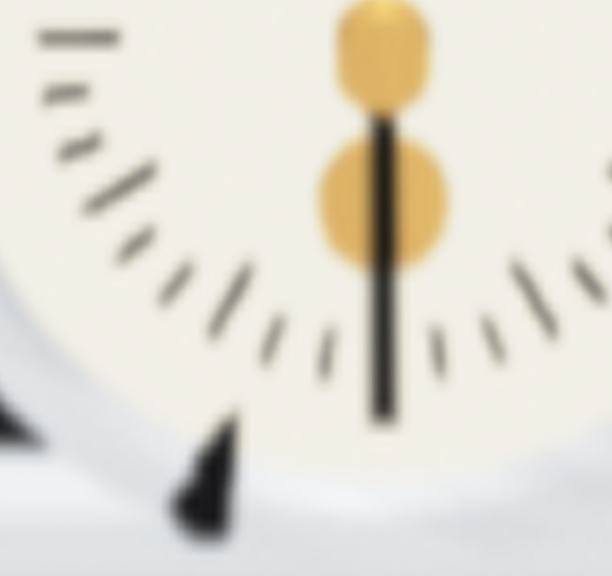

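View pics/rect_w2.png

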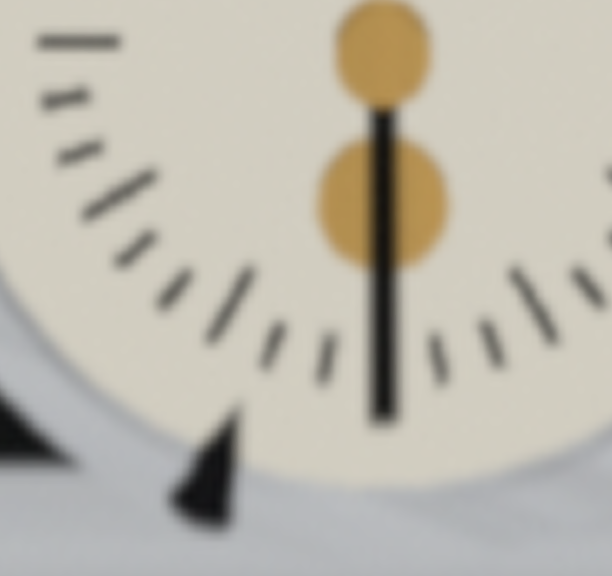

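View pics/w2.png

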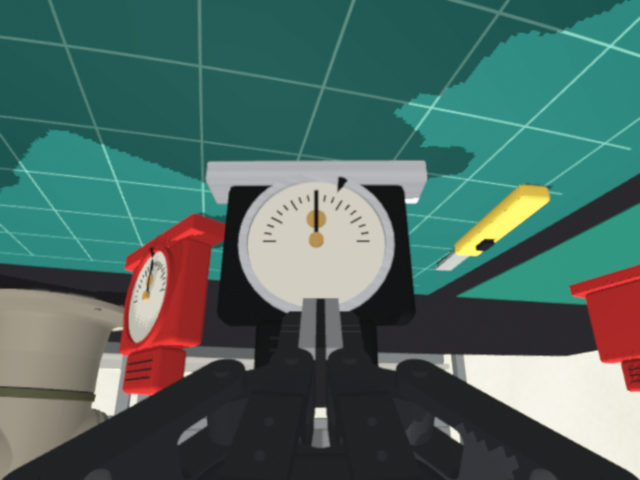

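```bash
cat >> h.py <<'E'
def arc(a,L,yaw,R=.1,sg=1):
    """TCP pose with gauge tilted a (rad) at foot-centre contact"""
    xg=np.array([np.cos(yaw),np.sin(yaw),0]); yg=np.cross(Z,xg)
    n=-np.sin(a)*yg+np.cos(a)*Z
    x=sg*xg; return DC+(R+L)*n, np.c_[x,np.cross(-n,x),-n]
E
python3 - <<'E'
from h import *
yaw=np.radians(14); xg=np.array([np.cos(yaw),np.sin(yaw),0]); g=np.array([.4567,-.2905,0])
for sg in (1,-1):
    F=fr(np.cross(-Z,sg*xg),-Z)
    print(sg,manip.ik(g+[0,0,.095],F),manip.ik(g+[0,0,.30],F))
    for yw in (-5,0,6):
      for a in (0,22.4): 
        t,Fm=arc(np.radians(a),.095,np.radians(yw),sg=sg); print(yw,a,t,manip.ik(t,Fm),manip.ik(t+[0,0,.08],Fm) is not None)
s=manip.state()
F=fr(np.cross(-Z,xg),-Z)
manip.servo_line(s["tool_pos"]+[.03,0,.13],feed=.3)
manip.movep(g+[0,0,.25],F)
manip.move_gripper(.085)
c=cams.capture("wrist"); save(c,"w3.png"); print(manip.state()["clock"])
P=pts(c,np.ones((480,640),bool)); m=(P[:,2]>.118)&(P[:,2]<.133)&(np.hypot(P[:,0]-g[0],P[:,1]-g[1])<.06); Q=P[m]
print(m.sum(),cv2.minAreaRect(Q[:,:2].astype(np.float32)*1000),np.median(Q,0))
E
```

```text
1 [-4.48676093e+01  2.82337470e+01  9.26813666e+01 -2.54444375e-14
  5.90848864e+01 -5.88676093e+01] [-4.48676093e+01  1.78241181e+01  7.57687324e+01 -2.54444375e-14
  8.64071495e+01 -5.88676093e+01]
-5 0 [0.4392 0.1183 0.157 ] [ 2.60750827e-01  1.36355653e+01  1.03418783e+02 -2.54444375e-14
  6.29456521e+01  5.26075083e+00] True
-5 22.4 [0.43272357 0.04427404 0.14228648] [-22.85964854  13.18699943 110.01543815  23.41403734  65.88991307
 -29.24517542] True
0 0 [0.4392 0.1183 0.157 ] [ 2.60750827e-01  1.36355653e+01  1.03418783e+02 -2.54444375e-14
  6.29456521e+01  2.60750827e-01] True
0 22.4 [0.4392     0.04399128 0.14228648] [-22.15939507  14.92507312 107.68458892  22.39988916  67.84126524
 -32.61008238] True
6 0 [0.4392 0.1183 0.157 ] [ 2.60750827e-01  1.36355653e+01  1.03418783e+02 -2.54444375e-14
  6.29456521e+01 -5.73924917e+00] True
6 22.4 [0.44696738 0.04439835 0.14228648] [-21.17436981  16.96119035 104.87044702  21.1279392   70.13723479
 -36.52165623] True
-1 [-4.48676093e+01  2.82337470e+01  9.26813666e+01 -2.54444375e-14
  5.90848864e+01  1.21132391e+02] [-4.48676093e+01  1.78241181e+01  7.57687324e+01 -2.54444375e-14
  8.64071495e+01  1.21132391e+02]
-5 0 [0.4392 0.1183 0.157 ] None False
-5 22.4 [0.43272357 0.04427404 0.14228648] [-22.85964854  13.18699943 110.01543815  23.41403734  65.88991307
 150.75482458] True
0 0 [0.4392 0.1183 0.157 ] None False
0 22.4 [0.4392     0.04399128 0.14228648] [-22.15939507  14.92507312 107.68458892  22.39988916  67.84126524
 147.38991762] True
6 0 [0.4392 0.1183 0.157 ] None False
6 22.4 [0.44696738 0.04439835 0.14228648] [-21.17436981  16.96119035 104.87044702  21.1279392   70.13723479
 143.47834377] True
20.2583
3014 ((458.0108947753906, -288.6720886230469), (23.907855987548828, 61.34307098388672), 13.852071762084961) [ 0.45760256 -0.2864713   0.12614954]
```

View pics/w3.png

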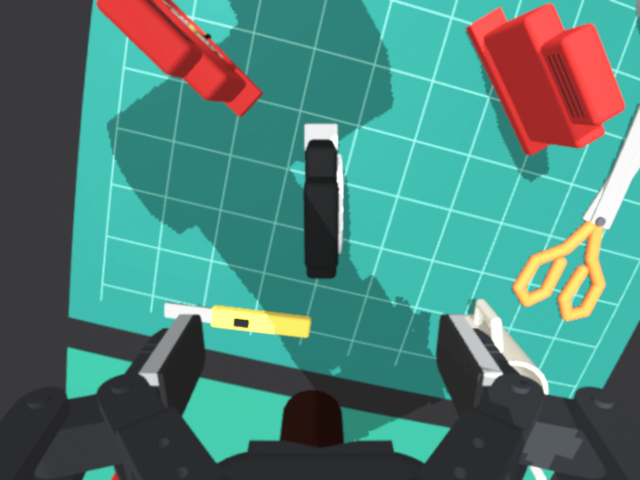

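```bash
python3 - <<'E'
from h import *
yaw=np.radians(13.85); xg=np.array([np.cos(yaw),np.sin(yaw),0]); g=np.array([.458,-.2889,0])
F=fr(np.cross(-Z,xg),-Z)
manip.servo_line(g+[0,0,.25],F,feed=.3)
manip.servo_line(g+[0,0,.096],F,feed=.2)
f0=manip.state()["ft_force"]
manip.move_gripper(0.0,grip_force=60)
s=manip.state(); print(s["width"],s["tool_pos"],s["ft_force"]-f0,s["clock"])
manip.servo_line(g+[0,0,.22],F,feed=.2); manip.hold(.3)
s=manip.state(); print(s["width"],s["tool_pos"],s["ft_force"]-f0,s["wrist_torque"],s["clock"])
c=cams.capture("wrist"); save(c,"w4.png"); c=cams.capture("side"); save(c,"side4.png")
E
```

```text
0.023026665960758863 [ 0.4580588  -0.28911196  0.09635926] [-0.95920792 -0.49019365  4.4994089 ] 22.0167
0.023550990950070284 [ 0.45786158 -0.28876879  0.21930375] [ 1.35140485 -0.53016656 -2.81661861] [ 0.01615589  0.00698713 -0.00530947] 23.0833
```

View pics/side4.png

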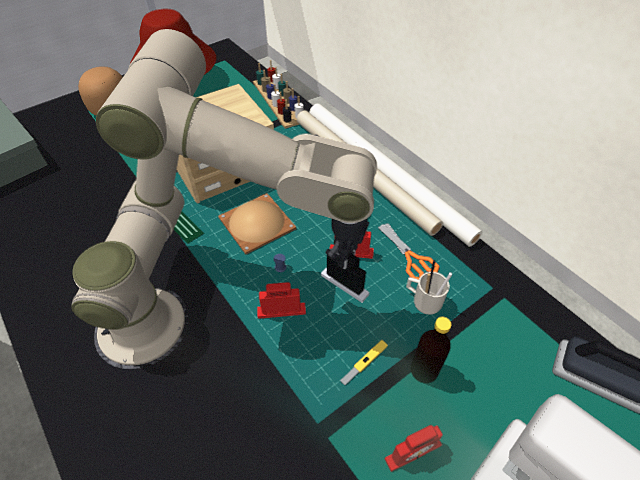

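View pics/w4.png

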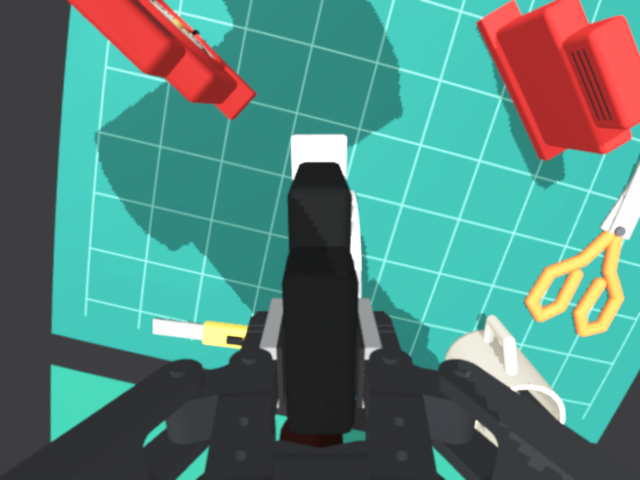

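```bash
python3 - <<'E'
from h import *
L=.0964; yw=0.
s=manip.state(); manip.servo_line(s["tool_pos"]+[0,0,.09],feed=.3)
t,F=arc(0,L,yw)
manip.movep(t+[0,0,.12],F); manip.servo_line(t+[0,0,.03],F,feed=.2); manip.servo_line(t+[0,0,.006],F,feed=.05); manip.hold(.3)
f0=manip.state()["ft_force"]; 
for d in np.arange(.005,-.006,-.0005):
    manip.servo_line(t+[0,0,d],F,feed=.02); s=manip.state(); df=s["ft_force"]-f0
    if df[2]>2.5: break
manip.hold(.2); s=manip.state(); print(d,s["tool_pos"],t,s["ft_force"]-f0,s["wrist_torque"],s["width"],s["clock"])
for n in("scene","side"):
    c=cams.capture(n); x=proj(c,[[.44,.118,.11]])[0].astype(int); a=c["color"][x[1]-60:x[1]+60,x[0]-75:x[0]+75,::-1]; cv2.imwrite(f"pics/{n}5.png",cv2.resize(a,None,fx=5,fy=5,interpolation=cv2.INTER_CUBIC))
E
```

```text
-0.0004999999999999952 [0.43930318 0.11831855 0.15816885] [0.4392 0.1183 0.1584] [-0.32105669 -1.16301267  5.66552544] [-0.00730826  0.34301569  0.00279503] 0.023386514021895437 29.8833
```

View pics/scene5.png

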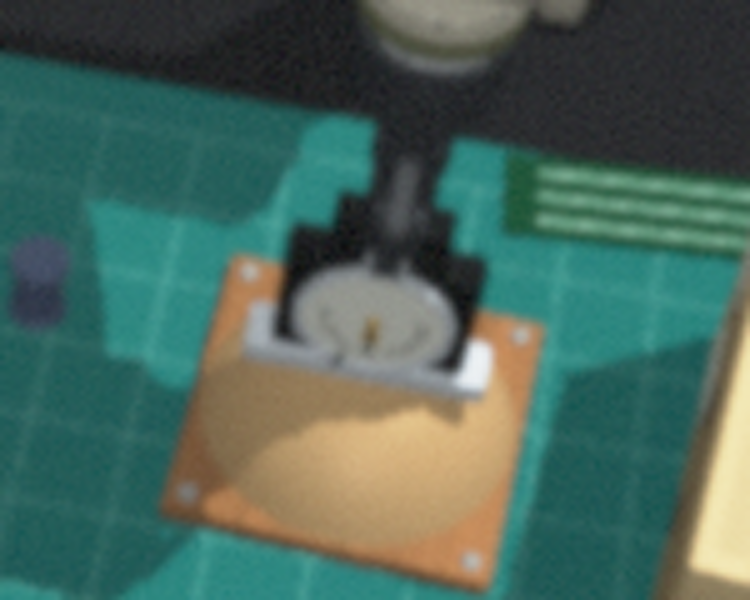

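View pics/side5.png

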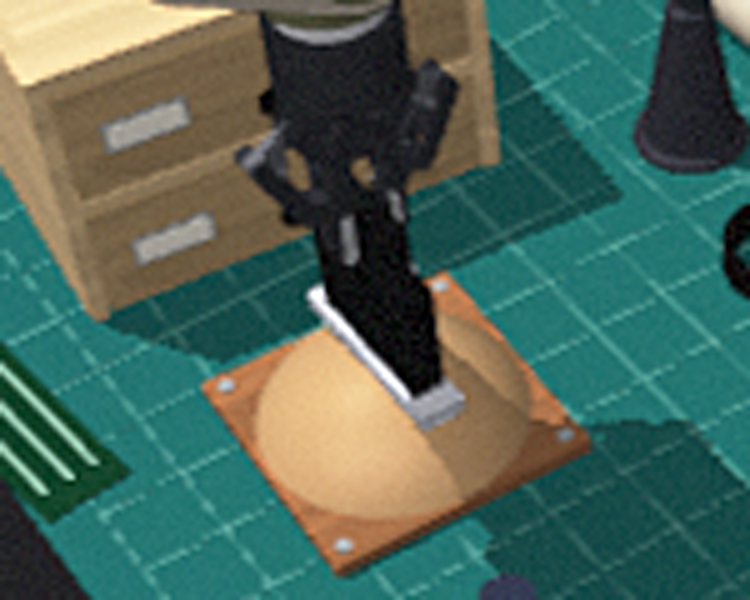

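```bash
python3 - <<'E'
from h import *
import json
L=.0964; yw=0.; f0=manip.state()["ft_force"]-np.array([-.32,-1.16,5.67]); R=.0998
for a in np.r_[np.arange(2.8,22.41,2.8)]:
    ar=np.radians(a)
    t,F=arc(ar,L,yw,R); manip.servo_line(t,F,feed=.05)
    s=manip.state(); n=-F[:,2]; fn=(s["ft_force"]-f0)@n
    if fn>6: R+=.0004
    elif fn<2.5: R-=.0004
    print(round(a,1),round(R,4),round(fn,1),np.round(s["ft_force"]-f0,1),s["clock"])
t,F=arc(np.radians(22.4),L,yw,R); manip.servo_line(t,F,feed=.02)
manip.hold(.5); s=manip.state(); print((s["ft_force"]-f0)@-F[:,2],s["ft_force"]-f0,s["wrist_torque"],s["clock"],s["width"])
json.dump([R,list(f0)],open("st.json","w"))
c=cams.capture("wrist"); save(c,"w6.png")
for n in("scene","side"):
    c=cams.capture(n); x=proj(c,[[.44,.08,.1]])[0].astype(int); a=c["color"][x[1]-50:x[1]+50,x[0]-62:x[0]+62,::-1]; cv2.imwrite(f"pics/{n}6.png",cv2.resize(a,None,fx=6,fy=6,interpolation=cv2.INTER_CUBIC))
E
```

```text
2.8 0.0994 -1.4 [ 2.2 -0.6 -1.5] 30.325
5.6 0.0994 2.6 [ 1.9 -0.4  2.6] 30.6667
8.4 0.0994 3.3 [2.  0.7 3.4] 31.0083
11.2 0.099 2.2 [2.2 0.  2.3] 31.35
14.0 0.0994 6.4 [0.9 1.  6.9] 31.6917
16.8 0.099 0.6 [ 1.7 -0.5  0.4] 32.0333
19.6 0.099 3.1 [ 1.  -0.1  3.3] 32.375
22.4 0.099 3.2 [ 2.1 -1.8  2.6] 32.7167
3.371734545514808 [ 1.83358601 -1.04209363  3.21738824] [-0.19312832 -0.09352293 -0.05514482] 33.4667 0.02312478946065719
```

View pics/scene6.png

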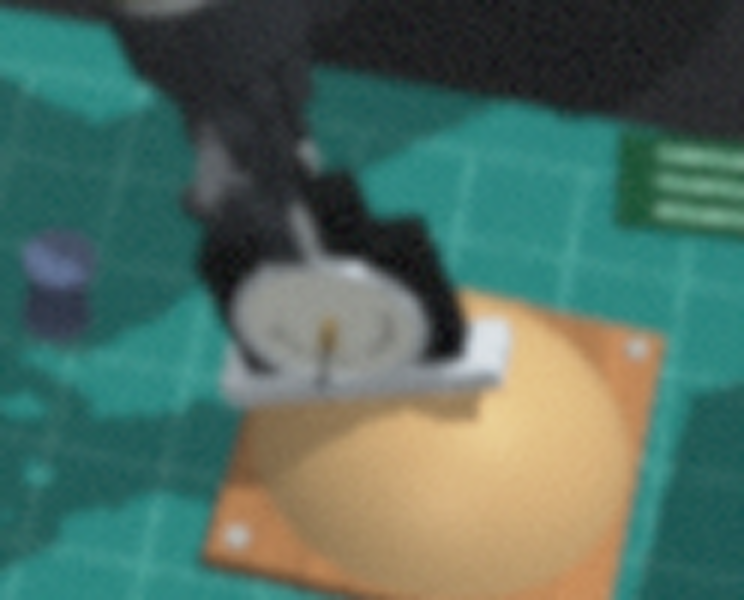

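View pics/side6.png

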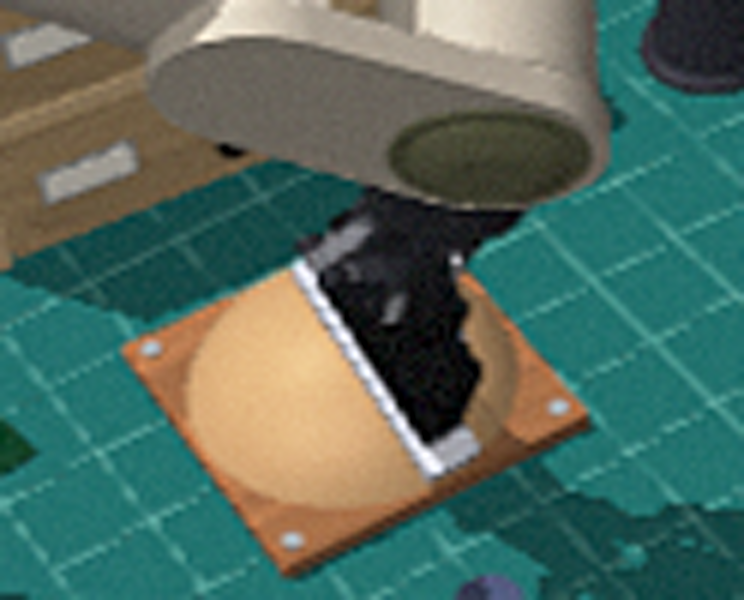

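View pics/w6.png

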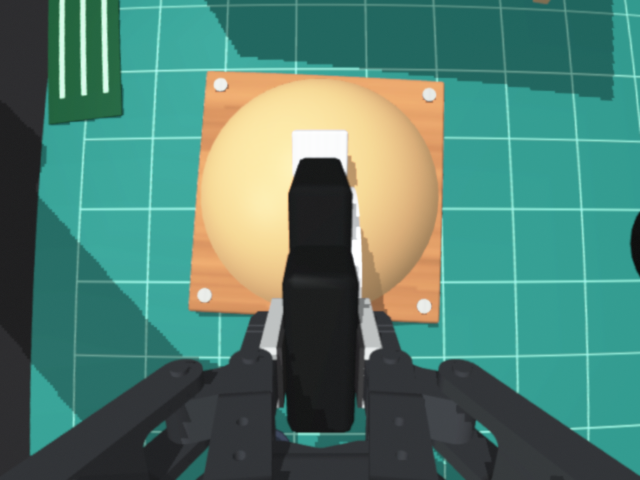

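```bash
python3 - <<'E'
from h import *
import pickle
cs=[cams.capture("wrist") for _ in range(4)]; sc=[cams.capture("scene") for _ in range(12)]
pickle.dump((cs,sc),open("c6.pkl","wb"))
A=cv2.imread("pics/w4.png").astype(float); B=np.mean([c["color"][:,:,::-1].astype(float) for c in cs],0)
def edges(I):
    p=I[:,312:328].mean((1,2)); g=np.gradient(cv2.GaussianBlur(p.reshape(-1,1),(1,5),0).ravel() if 0 else p)
    out=[]
    for lo,hi in ((120,148),(148,180),(225,290),(410,450)):
        w=abs(g[lo:hi]); k=lo+w.argmax(); q=slice(max(lo,k-4),k+5); out.append((round((np.arange(480)[q]*abs(g[q])).sum()/abs(g[q]).sum(),2),round(g[k],1)))
    return out
print(edges(A)); print(edges(B))
def cols(I,r):
    p=I[r-3:r+4].mean((0,2)); g=np.gradient(p); k=[(int(i),round(g[i],1)) for i in np.argsort(-abs(g))[:6]]; return k
a=np.hstack([A[100:300,240:400],B[100:300,240:400]]); cv2.imwrite("pics/cmp.png",cv2.resize(a,None,fx=2.5,fy=2.5))
M=np.mean([c["color"].astype(float) for c in sc],0); c=sc[0]
# rectify dial plane from nominal pose
L=.0964
import json; R=json.load(open("st.json"))[0]
t,F=arc(np.radians(22.4),L,0,R); n=-F[:,2]; yg=-F[:,1]; xg=F[:,0]
o=t-L*n+.052*n+.016*xg; s=7
Y,W=np.meshgrid(np.arange(-50,50,1/s)/1000,-np.arange(-45,45,1/s)/1000)
P=o+Y.reshape(-1,1)*yg+W.reshape(-1,1)*n; m=proj(c,P).reshape(*Y.shape,2).astype(np.float32)
r=cv2.remap(M.astype(np.float32),m[...,0],m[...,1],cv2.INTER_CUBIC); cv2.imwrite("pics/rs6.png",np.clip(r,0,255)[:,:,::-1])
E
```

```text
[(np.float64(133.8), np.float64(59.2)), (np.float64(161.86), np.float64(-98.9)), (np.float64(245.97), np.float64(-4.7)), (np.float64(446.63), np.float64(8.7))]
[(np.float64(130.03), np.float64(11.4)), (np.float64(157.42), np.float64(-76.9)), (np.float64(276.55), np.float64(3.3)), (np.float64(432.86), np.float64(58.7))][ WARN:0@51.806] global loadsave.cpp:1063 imwrite_ Unsupported depth image for selected encoder is fallbacked to CV_8U.
```

View pics/rs6.png

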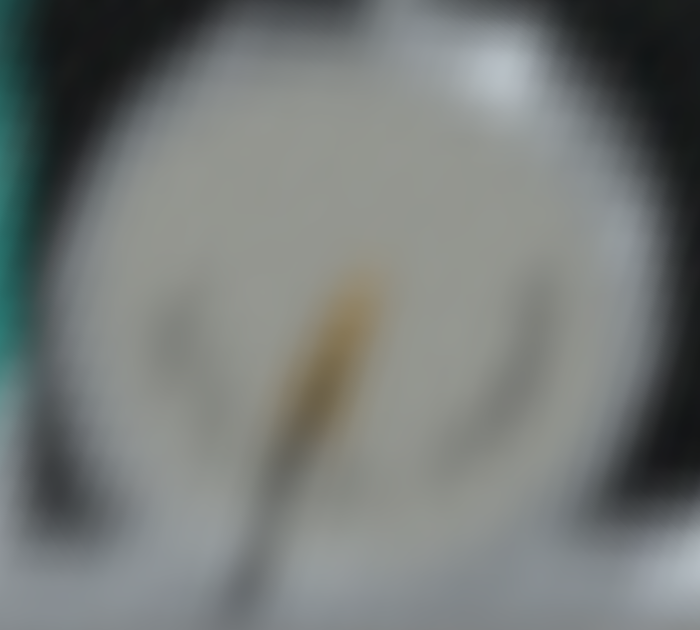

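View pics/cmp.png

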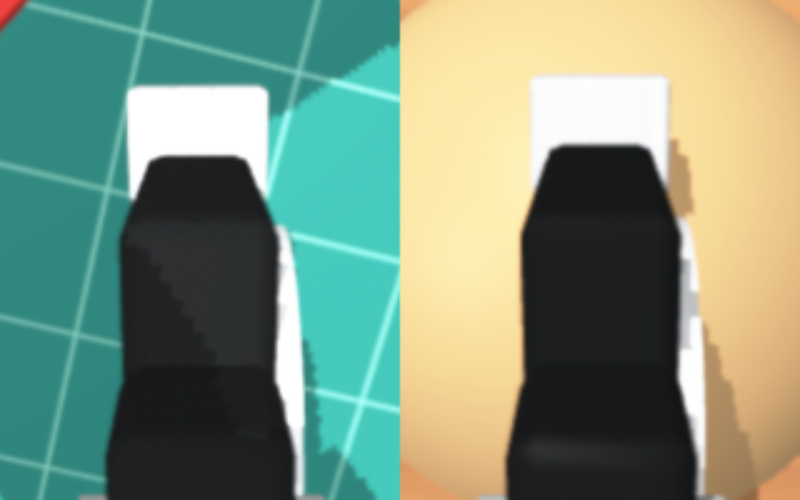

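```bash
python3 - <<'E'
from h import *
import pickle
cs,sc=pickle.load(open("c6.pkl","rb")); c=cs[0]
s=manip.state(); L=.0964
def rows(th,dy=0,dz=0):
    ct,st=np.cos(th),np.sin(th); out=[]
    for y,z in ((.065,.014),(.052,.078),(.052,.094),(.031,.094),(.031,.126),(-.031,.126)):
        z0=z-.112; y2=ct*y-st*z0+dy; z2=st*y+ct*z0+.112+dz   # rot +th about xg
        p=s["tool_pos"]+s["ee_rot"]@np.array([0,-y2,L-z2]); out.append(proj(c,p)[0][1])
    return np.array(out)
print(rows(0)); print(rows(np.radians(1))-rows(0)); print("dy1mm",rows(0,.001)-rows(0)); print("dz1mm",rows(0,0,.001)-rows(0))
print(np.array(s["ee_rot"]),"tilt",np.degrees(np.arctan2(-(-s["ee_rot"][:,2])[1],(-s["ee_rot"][:,2])[2])))
# column-wise gradients inside black
A=cv2.imread("pics/w4.png").astype(float); B=np.mean([k["color"][:,:,::-1].astype(float) for k in cs],0)
for I in (A,B):
    p=I[:,300:340].mean((1,2)); g=np.gradient(p)
    print([(i,round(g[i],2)) for i in range(175,290) if abs(g[i])>.4])
E
```

```text
[135.50894543 178.93905005 186.19924754 241.88852635 274.99262727
 437.98653796]
[-3.12665004 -1.10303912 -0.39192216 -0.33771376  1.47009972 -0.6255343 ]
dy1mm [-1.90454281 -2.51673854 -2.76652147 -2.54877082 -3.0975685  -2.21711104]
dz1mm [0.11358737 0.41327379 0.50446455 0.8340555  1.30063844 2.14492061]
[[ 9.99999999e-01 -1.53303436e-05  2.96024060e-05]
 [-2.54536598e-05 -9.24555743e-01  3.81046819e-01]
 [ 2.15274958e-05 -3.81046819e-01 -9.24555742e-01]] tilt 22.398540117706705
[(184, np.float64(0.76)), (185, np.float64(1.71)), (186, np.float64(2.13)), (187, np.float64(2.32)), (188, np.float64(2.69)), (189, np.float64(1.96)), (190, np.float64(0.93)), (191, np.float64(0.49)), (192, np.float64(0.41)), (193, np.float64(0.46)), (194, np.float64(0.52)), (195, np.float64(0.63)), (196, np.float64(0.55)), (205, np.float64(-0.47)), (206, np.float64(-0.53)), (211, np.float64(-0.41)), (212, np.float64(-0.56)), (219, np.float64(-0.6)), (220, np.float64(-0.57)), (226, np.float64(-0.64)), (232, np.float64(-0.55)), (233, np.float64(-0.51)), (239, np.float64(-0.56)), (244, np.float64(-0.94)), (2
[... 336 characters left out ...]
loat64(0.42)), (183, np.float64(0.92)), (184, np.float64(1.34)), (185, np.float64(1.67)), (186, np.float64(1.64)), (187, np.float64(1.2)), (188, np.float64(0.59)), (243, np.float64(-0.45)), (244, np.float64(-1.73)), (245, np.float64(-2.42)), (246, np.float64(-1.46)), (271, np.float64(0.42)), (272, np.float64(0.91)), (273, np.float64(1.27)), (274, np.float64(1.63)), (275, np.float64(2.13)), (276, np.float64(2.58)), (277, np.float64(2.95)), (278, np.float64(2.75)), (279, np.float64(1.59)), (282, np.float64(-0.67)), (283, np.float64(-0.99)), (284, np.float64(-1.19)), (285, np.float64(-1.39)), (286, np.float64(-1.56)), (287, np.float64(-1.75)), (288, np.float64(-1.74)), (289, np.float64(-1.17))]
```

```bash
python3 - <<'E'
from h import *
import pickle,json
cs,sc=pickle.load(open("c6.pkl","rb")); c=sc[0]
M=np.mean([k["color"].astype(float) for k in sc],0).astype(np.float32)
L=.0964; R=json.load(open("st.json"))[0]
t,F=arc(np.radians(22.4),L,0,R); n=-F[:,2]; yg=-F[:,1]; xg=F[:,0]
o=t-L*n+.052*n+.016*xg; s=7
Y,W=np.meshgrid(np.arange(-25,25,1/s)/1000,-np.arange(-10,50,1/s)/1000)
P=o+Y.reshape(-1,1)*np.array([0,1,0])+W.reshape(-1,1)*Z; m=proj(c,P).reshape(*Y.shape,2).astype(np.float32)
r=cv2.remap(M,m[...,0],m[...,1],cv2.INTER_CUBIC); cv2.imwrite("pics/rv6.png",np.clip(r,0,255).astype(np.uint8)[:,:,::-1])
b=r[:,:,2]*0+r.mean(2)
x=np.arange(-25,25,1/s)
for v in range(-4,50,2):
    i=int((v+10)*s); p=b[i-3:i+4].mean(0)
    w=(abs(x)<12); k=np.argmin(np.where(w,p,999)); 
    bg=np.interp(x,[x[max(k-40,0)],x[min(k+40,len(x)-1)]],[p[max(k-40,0)],p[min(k+40,len(x)-1)]]); q=slice(max(k-28,0),k+29)
    d=np.clip(bg-p,0,None)[q]; print(v,"min",round(x[k],2),"cent",round((x[q]*d).sum()/d.sum(),2),"depth",round(d.max(),1))
E
```

```text
-4 min 0.57 cent 0.5 depth 9.4
-2 min 0.29 cent 0.31 depth 14.8
0 min 0.43 cent 0.4 depth 18.0
2 min 0.29 cent 0.32 depth 23.3
4 min -0.0 cent 0.09 depth 26.7
6 min 0.29 cent 0.33 depth 30.8
8 min 0.43 cent 0.41 depth 34.6
10 min 0.29 cent 0.33 depth 37.4
12 min 0.14 cent 0.21 depth 39.5
14 min 0.29 cent 0.28 depth 39.3
16 min -0.0 cent 0.02 depth 37.9
18 min -0.14 cent -0.15 depth 35.7
20 min -0.29 cent -0.29 depth 33.0
22 min -0.29 cent -0.3 depth 32.1
24 min -0.43 cent -0.41 depth 30.4
26 min -0.14 cent -0.19 depth 28.2
28 min -0.14 cent -0.11 depth 27.0
30 min 0.14 cent 0.19 depth 25.3
32 min 0.14 cent 0.34 depth 25.9
34 min 0.57 cent 0.7 depth 27.4
36 min 1.0 cent 0.99 depth 30.1
38 min 1.0 cent 1.03 depth 32.5
40 min 1.0 cent 1.04 depth 32.9
42 min 1.0 cent 1.03 depth 30.9
44 min 0.86 cent 0.9 depth 25.6
46 min 0.86 cent 0.89 depth 19.2
48 min 0.86 cent 0.85 depth 13.5
```

View pics/rv6.png

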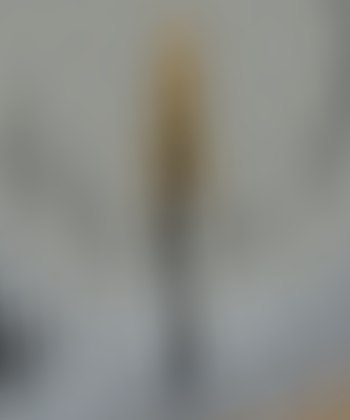

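```bash
cat > chk.py <<'E'
from h import *
import pickle,json
def check(a,tag,nsc=12):
    cs=[cams.capture("wrist") for _ in range(2)]; sc=[cams.capture("scene") for _ in range(nsc)]; c=sc[0]
    pickle.dump((cs,sc),open(f"c_{tag}.pkl","wb"))
    B=np.mean([k["color"][:,:,::-1].astype(float) for k in cs],0)
    p=B[:,312:328].mean((1,2)); g=np.gradient(p)
    ed=[]
    for lo,hi in ((120,148),(148,180),(180,192),(238,252)):
        k=lo+abs(g[lo:hi]).argmax(); q=slice(k-4,k+5); ed.append(round((np.arange(480)[q]*abs(g[q])).sum()/abs(g[q]).sum(),2))
    print("wrist edges",ed)
    M=np.mean([k["color"].astype(float) for k in sc],0).astype(np.float32)
    L=.0964; R=json.load(open("st.json"))[0]
    t,F=arc(np.radians(a),L,0,R); n=-F[:,2]; xg=F[:,0]
    o=t-L*n+.052*n+.016*xg; s=7; x=np.arange(-25,25,1/s)
    Y,W=np.meshgrid(x/1000,-np.arange(-10,50,1/s)/1000)
    P=o+Y.reshape(-1,1)*np.array([0,1,0])+W.reshape(-1,1)*Z; m=proj(c,P).reshape(*Y.shape,2).astype(np.float32)
    b=cv2.remap(M,m[...,0],m[...,1],cv2.INTER_CUBIC).mean(2); o=[]
    for v in range(-2,50,2):
        i=int((v+10)*s); p=b[i-3:i+4].mean(0); k=np.argmin(np.where(abs(x)<12,p,999))
        bg=np.interp(x,[x[max(k-40,0)],x[min(k+40,len(x)-1)]],[p[max(k-40,0)],p[min(k+40,len(x)-1)]]); q=slice(max(k-28,0),k+29)
        d=np.clip(bg-p,0,None)[q]; o.append(round((x[q]*d).sum()/d.sum(),2))
    o=np.array(o); print(o); print("needle",o[:15].mean(),"cone",o[19:23].mean(),"diff deg",np.degrees((o[19:23].mean()-o[:15].mean())/38))
E
python3 - <<'E'
from chk import *
R,f0=json.load(open("st.json")); f0=np.array(f0)
check(22.4,"a",2)
for a in (21.8,21.2):
    t,F=arc(np.radians(a),.0964,0,R); manip.servo_line(t,F,feed=.03)
manip.hold(1.5); s=manip.state(); print(a,(s["ft_force"]-f0)@-F[:,2],s["ft_force"]-f0,s["clock"])
check(21.2,"b"); print(manip.state()["clock"])
E
```

```text
wrist edges [np.float64(130.03), np.float64(157.42), np.float64(185.19), np.float64(244.99)]
[ 0.34 -0.02 -0.1   0.03  0.34  0.4   0.31  0.19  0.17 -0.   -0.17 -0.24
 -0.23 -0.36 -0.17 -0.22 -0.13  0.22  0.53  0.75  1.02  1.03  0.98  0.82
  0.79  0.75]
needle 0.03266666666666666 cone 0.945 diff deg 1.375601302871108
21.2 3.362737586161611 [ 1.46644085 -6.48548332  1.09128123] 36.6167
wrist edges [np.float64(131.16), np.float64(158.43), np.float64(185.37), np.float64(245.19)]
[ 0.04 -0.21 -0.21 -0.16 -0.21 -0.14 -0.24 -0.16 -0.19 -0.21 -0.34 -0.49
 -0.57 -0.69 -0.64 -0.46 -0.41 -0.27 -0.35 -0.37 -0.48 -0.43 -0.44 -0.39
 -0.41 -0.63]
needle -0.2946666666666666 cone -0.43 diff deg -0.20405339019571436
37.3167
```

```bash
python3 - <<'E'
from chk import *
R,f0=json.load(open("st.json")); f0=np.array(f0)
manip.hold(1.0); s=manip.state(); print(s["ft_force"]-f0,s["width"],s["wrist_torque"])
check(21.2,"c"); c=cams.capture("side"); save(c,"side7.png"); c=cams.capture("scene"); save(c,"scene7.png"); print(manip.state()["clock"])
E
```

```text
[ 1.44507636 -6.10573653  1.77275587] 0.023150424681863548 [-1.24863984  0.01514115  0.02182087]
wrist edges [np.float64(131.17), np.float64(158.43), np.float64(185.38), np.float64(245.31)]
[-0.28 -0.23 -0.24 -0.19 -0.21 -0.15 -0.24 -0.16 -0.17 -0.21 -0.34 -0.47
 -0.56 -0.68 -0.59 -0.36 -0.29 -0.1  -0.21 -0.36 -0.52 -0.57 -0.52 -0.45
 -0.39 -0.27]
needle -0.31466666666666665 cone -0.4925 diff deg -0.2681341962300826
39.1167
```

View pics/side7.png

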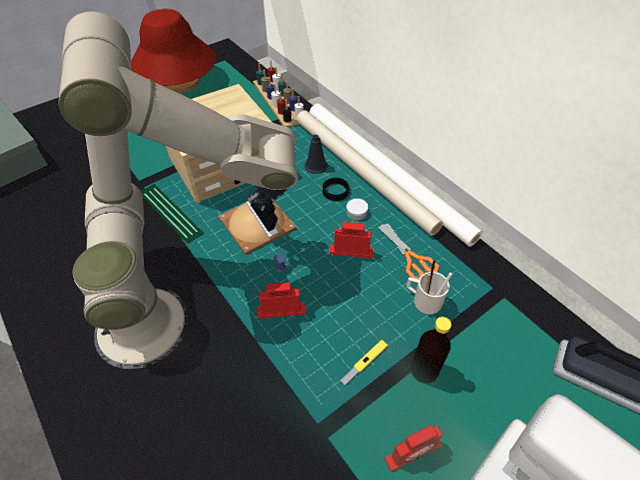

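View pics/scene7.png

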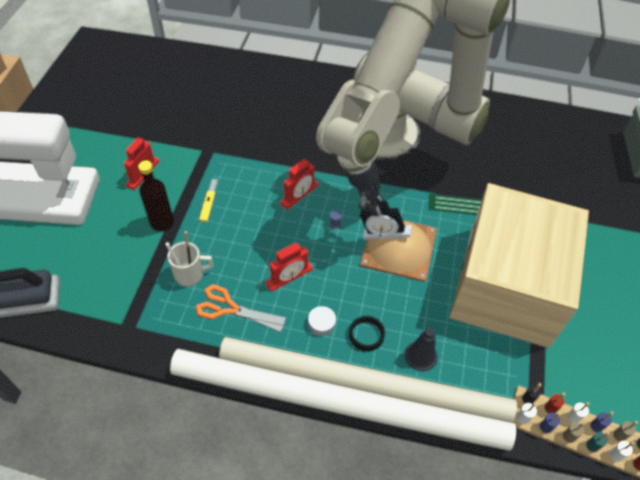

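```bash
python3 -c "
from cell import manip
manip.close_job()"
```

```text
the job is handed in; nothing more can be done
```

I pushed the drawer home, then rocked the gauge over on the dome until the needle sat on the index. I handed it in still gripped, at about 39 s on the robot's clock.

**Drawer:** I pushed it until it stopped against the cabinet at about 27 N, then backed away. A picture afterwards showed it flush and staying shut. The 6–8 N of the catch never showed in the force readings, so I'm relying on the pictures and the hard stop.

**Gauge:** I gripped the black gauge at 60 N and set it upright on the crown. It touched within 0.5 mm of the expected height, and I then rocked it over in contact. The wrist camera had put the index at about 22.3°. The scene camera showed the first stop (gripper at 22.4°) had gone about 1.4° past it, because the gauge had turned roughly 1° in the grip. I rocked it back to 21.2°.

**Last checks:**
- The needle and index agreed to about 0.2–0.3° in two sets of averaged pictures about 1.5 s apart. One scene-camera pixel is several degrees, so I would trust that to about half a degree.
- The gauge had not moved in the grip between those two sets.
- The foot pressed on the wood with about 3–4 N and was steady.
- The last pictures show the other things on the table where they were.

**One reading that disagreed:** about 6 N of sideways force, and 1.25 N·m at the wrist, were left from rocking back. That is more sideways force than I would expect for so light a press. It held steady, so I left it rather than disturb the alignment.

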